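Roll the drill core into the photo frame

TASK

Roll the stone drill core along the rubber mat by pushing on its top with the fingertips, a stroke or several, until it comes to rest lying inside the flat rectangular photo frame on the mat. It must roll over rather than slide: keep the fingertips on its upper part, never gripping it, lifting it or pushing low on its side, and leave the slab, jar, brush and loupe where they are.

Things in the scene. Friction and masses are not known exactly. Their poses are not given: they have to be found in the camera images.
- core: Cylinder of tan sandstone, 70 mm in diameter and 100 mm long, about 0.8 kg, lying loose on the mat and free to roll. Origin at its centre (35 mm above the mat's top). Its own y axis is the cylinder's axis; its own z axis points at a thin dark line drawn along the core, which starts uppermost (z up) and turns with the core. Its x axis starts level, along the mat's length. One full turn is 220 mm of travel; while it rolls, its top travels twice as far as its centre.
- core_end_a (a point): Centre of one flat end face of the core, at -50 mm on its y axis.
- core_end_b (a point): Centre of the other flat end face of the core, at +50 mm on its y axis.
- frame: Photo frame: a flat rectangle of thin aluminium-coloured strips lying on the mat, no obstacle (0.6 mm, only a marking). Its opening is 100 mm along its x (the rolling direction, which is the mat's length) by 150 mm along its y (parallel to the core's axis). Origin at the centre of the rectangle, on the mat's top. It lies 110 to 160 mm from the core along the mat, to either side of it.
- mat: Fixed black rubber mat, 380 mm along its x, 200 mm along its y, 4 mm thick; origin at the centre of its underside on the table. Core and frame both lie on it, in line along its x, the core's axis across it. Its length lies roughly left-right in front of the robot.
- slab: Bystander: tan stone fossil slab, 100 x 130 mm, 28 mm high, lying beside the mat. Origin at the centre of its underside.
- jar: Bystander: jar, 60 mm in diameter, 80 mm high, upright beside the mat. Origin at the centre of its underside.
- brush: Bystander: brush about 170 mm long lying beside the mat. Origin at the centre of its underside.
- loupe: Bystander: hand lens lying flat, 56 mm round with a wooden handle, 113 mm long over all, 12 mm high. Origin at the centre of the lens's underside.
There are look-alikes about, which are no part of the job. Leave any purple or yellow look-alike of the core alone.

How it is judged:
By the outcome, as a careful person would: the job done as asked, in the order asked, and still so for the second after the job is handed in, with the robot touching nothing.
It also fails if it takes over 48 s, if anything falls off the work surface, if the arm or the gripper's body presses on something with over 40 N, if the wrist force passes 120 N, or if a joint passes its speed limit or range.

ROBOT

A 7-joint arm with a two-finger parallel gripper is mounted at the origin on the work surface. World frame = base frame: x ahead of the robot, y to its left, z up, the work surface at z = 0. Lengths are in mm, angles in rad, forces in N, time in s.
With the tool pointing down it reaches from about 400 to 875 mm from the base axis. Payload 4.4 kg.
Tool frame: the origin (TCP) lies where the fingers leave the gripper's body, on its centre line; the fingertips stand 73 mm ahead of it and the grasp point (between the pads) lies 54 mm ahead of it; z points along the fingers, y is the line along which they close (so a half turn about z gives the same grasp; the last joint's range is limited). The gripper opens to 85 mm and grips with 20 to 120 N. Pads are 22 mm wide; open, the fingers measure 114 mm over their backs; the gripper's body (76 mm by 85 mm) begins 54 mm behind the grasp point. The pads swing forward as they close: fully open they stand 13 mm farther back than shut.
Start: joints at [1.28, 0.628, 0.038, 1.517, -0.027, 0.996, -0.02], TCP at [144.917, -633.653, 303.913] pointing down, gripper open.
Joint ranges: [-3.06, 3.06], [-0.37, 2.12], [-1.25, 1.32], [0.18, 2.47], [-1.1, 4.24], [0.23, 1.98], [-2.94, 2.94]. Speed limits (rad/s): [2.57, 2.57, 3.14, 3.14, 3.14, 3.14, 3.14].

INTERFACE

Orientations are given as [roll, pitch, yaw] about the fixed x, y, z axes, in that order (R = Rz(yaw) Ry(pitch) Rx(roll)).
In Python, from cell import ctrl gives the robot as it stands.
- The arm moves only by the tool send_rows, never from a script. Its argument "rows" is a list that holds one entry, the list of rows, each a list of 6 numbers: the shift along the tool's x, y, z in cm, then the turn, a rotation vector about the tool's x, y, z in rad. In form: [[[tx, ty, tz, wx, wy, wz], ...]]. A call has 1 to 10 rows; each row is the pose to reach, as a shift and turn from the pose commanded when the call began, along the tool's axes at that moment; what a row does not reach only later rows make up. A row lasts 1/10 s, in which the tool goes at most 50 mm and 8.59 degrees, less where a joint would pass 70% of its speed; a pose out of reach is approached as far as the arm can. A call with a gripper value outside its range is refused whole. "grip" is the closure in counts, from 0 (fully open) to 255 (shut), set as the call begins (left out, the last holds). The fingers move at their own pace and stop on an object; the grip force is fixed at half the most. Time passes only in rows, so rows that repeat a pose let the fingers close. It gives the time, the measured TCP pose, the force, the opening and the grip force at its end, in the units of the state.
- ctrl.read_state(): the state, without advancing time (a new reading comes with each control period).
- ctrl.get_image(name): name is "scene" or "side" or "wrist"; returns a dict with "pixels" (420x560x3 uint8, red, green, blue), "fx", "fy", "cx", "cy" (pixels), "extrinsics" (4x4, takes a point from camera to world coordinates); the wrist camera has in their place "mount" (4x4, takes a point from camera to tool coordinates, whose origin is the TCP and whose axes are the flange's). Camera axes: x right, y up, looking along -z (the intrinsics and any distortion apply to the point x, -y, -z); pixel columns grow to the right and rows downward; lengths in mm; the calibration is good to about 2 mm. A picture is of the moment at which its call begins: read the wrist's pose just before it. There is no depth.
- ctrl.finish_job(): hands the job in; it is judged then, once.
The state is a dict: "clock": time; "qpos": joint angles; "qd": joint speeds; "tau": joint torques, N m; "eef_pos": TCP position; "tool_rot": TCP orientation; "force": force on the tool from outside, world axes, zero at the start; "torque": the same for the moment, N m; "width": finger opening in mm; "gripper_force": force on a finger pad.
Only numpy, scipy, OpenCV 4.12 (cv2) and the standard library are available. Lean on these libraries where they do the work, as an engineer would, in place of code of your own. Each camera call takes 0.05 s, during which the arm holds its last target. There are 200 camera calls.

## Working session

There is one attempt and no reset: what is moved stays moved. The work goes in short steps, Python scripts to look and compute and a tool call to move; the robot and the scene stay as the last step left them, time stands still between calls to the robot, and variables do not carry over. Pictures are saved under pics/ and viewed, at most 10 in all, crops included, and the job is handed in when it is done.

Besides the shell and the picture viewer there is one more tool, called after "Emit:" as name(argument=value, ...) on one line, values as JSON. send_rows: Moves the arm, as the interface text tells. Its arguments: {"type":"object","properties":{"rows":{"type":"array","items":{"type":"array","items":{"type":"array","items":{"type":"number"}}}},"grip":{"type":"number"}},"required":["rows"]}

```bash
mkdir -p pics; ls; python3 - <<'E'
from cell import ctrl
import cv2
s=ctrl.read_state();print({k:s[k] for k in('clock','eef_pos','tool_rot','force','width')})
for n in('scene','side'):
    d=ctrl.get_image(n);cv2.imwrite(f'pics/{n}0.png',d['pixels'][:,:,::-1]);print(n,d['fx'],d['cx'],d['cy'],d['extrinsics'],[k for k in d])
E
```

```text
pics
{'clock': 0.0, 'eef_pos': array([ 144.79563449, -633.15179476,  302.99485474]), 'tool_rot': array([-3.13966745e+00,  3.42865306e-05,  2.24762410e-01]), 'force': array([0.3398429 , 0.20862379, 0.25290709]), 'width': 85.5565927723229}
scene 533.4386238711816 280.6598084683418 207.75247244662856 [[ 8.31063465e-01 -3.19590565e-01  4.55187200e-01  1.13371563e+03]
 [ 5.55913704e-01  4.52110400e-01 -6.97535762e-01 -8.56139011e+02]
 [ 1.71309813e-02  8.32741290e-01  5.53397211e-01  7.57888604e+02]
 [ 0.00000000e+00  0.00000000e+00  0.00000000e+00  1.00000000e+00]] ['pixels', 'fx', 'fy', 'cx', 'cy', 'extrinsics']
side 380.8806729260183 285.2487405073001 211.23057934510382 [[-9.79163105e-01  1.04320229e-01 -1.74232328e-01  3.76132304e+02]
 [-2.02984548e-01 -4.77113079e-01  8.55079168e-01  8.74254494e+02]
 [ 6.07353225e-03  8.72628443e-01  4.88346918e-01  5.04685066e+02]
 [ 0.00000000e+00  0.00000000e+00  0.00000000e+00  1.00000000e+00]] ['pixels', 'fx', 'fy', 'cx', 'cy', 'extrinsics']
```

View pics/scene0.png

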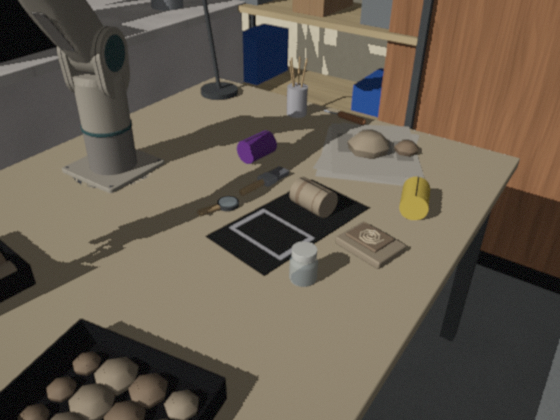

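View pics/side0.png

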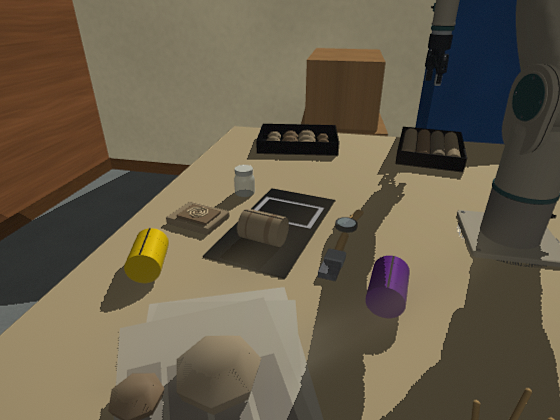

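Scene view: the tan core lies on the mat at about (313,197) and the frame at about (271,234). Side view: the core is at (263,228) and the frame at (290,208). Look-alikes for the core are the purple cylinder at (257,147) and the yellow one at (415,198), both off the mat. I choose the tan one on the mat and will check it in a close crop.

```bash
python3 - <<'E'
import cv2,numpy as np
a=cv2.imread('pics/scene0.png')[165:275,200:380];b=cv2.imread('pics/side0.png')[180:280,195:345]
a=cv2.resize(a,None,fx=4,fy=4,interpolation=cv2.INTER_CUBIC)[:, :720]
cv2.imwrite('pics/ca.png',cv2.convertScaleAbs(a,alpha=1.6)) 
b=cv2.resize(b,None,fx=5,fy=5,interpolation=cv2.INTER_CUBIC)
cv2.imwrite('pics/cb.png',cv2.convertScaleAbs(b,alpha=1.6))
E
```

```text
(no output)
```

View pics/ca.png

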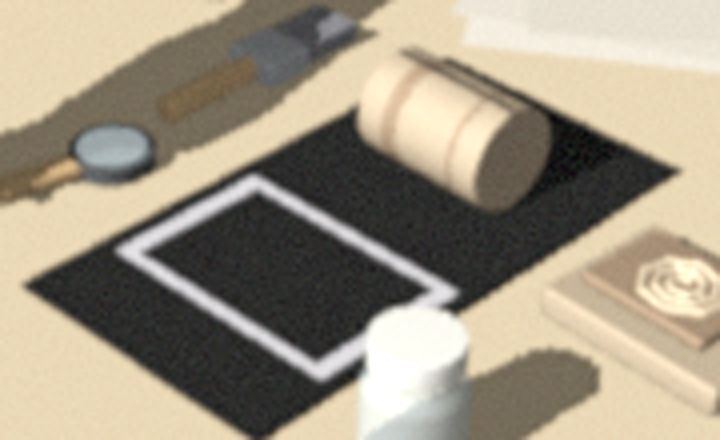

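View pics/cb.png

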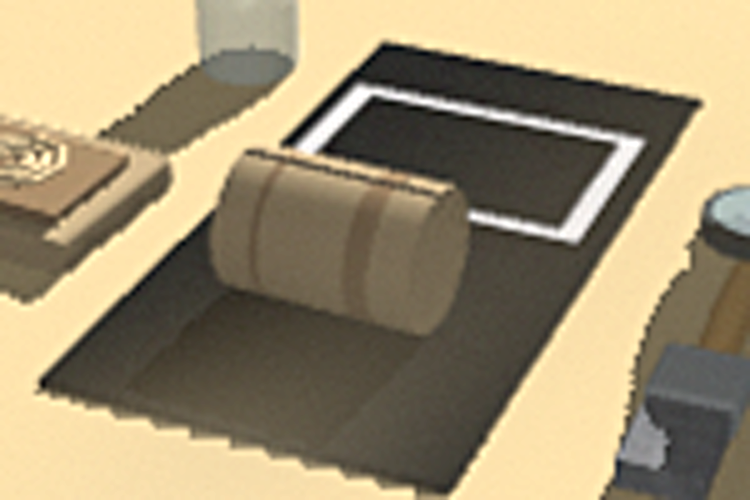

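The crops confirm it: a tan cylinder on the mat with a dark line on top. In the scene crop the line runs (435,55)-(530,110). In the side crop it runs (245,152)-(455,190). The frame's outer corners in the scene crop are (258,177),(117,248),(320,380),(460,292).

```bash
cat > h.py <<'E'
import numpy as np
from cell import ctrl
import cv2
cal={}
def cam(n):
    if n not in cal: cal[n]=ctrl.get_image(n)
    return cal[n]
def ray(n,u,v):
    d=cam(n);E=np.array(d['extrinsics']);r=E[:3,:3]@[(u-d['cx'])/d['fx'],-(v-d['cy'])/d['fy'],-1]
    return E[:3,3],r/np.linalg.norm(r)
def onz(n,u,v,z):
    o,r=ray(n,u,v);return o+r*(z-o[2])/r[2]
def tri(a,b):
    (o1,r1),(o2,r2)=ray('scene',*a),ray('side',*b)
    t=np.linalg.lstsq(np.c_[r1,-r2],o2-o1,rcond=None)[0];p,q=o1+r1*t[0],o2+r2*t[1]
    return (p+q)/2,np.linalg.norm(p-q)
S=lambda x,y:(200+(x-1.5)/4,165+(y-1.5)/4)
D=lambda x,y:(195+(x-2)/5,180+(y-2)/5)
E
python3 - <<'E'
from h import *
np.set_printoptions(precision=1,suppress=True)
print('frame scene');F=[onz('scene',*S(*p),4.6) for p in[(258,177),(117,248),(320,380),(460,292)]];print(np.array(F),np.mean(F,0))
print('frame side',np.array([onz('side',*D(*p),4.6) for p in[(650,140),(578,243),(358,86)]]))
print('mat scene',np.array([onz('scene',*S(*p),4) for p in[(22,285),(680,172),(255,440)]]))
print('mat side',np.array([onz('side',*D(*p),4) for p in[(703,102),(383,41),(42,385),(445,493)]]))
print('frame tri',tri(S(258,177),D(578,243)),tri(S(117,248),D(650,140)))
print('line scene',onz('scene',*S(440,57),74),onz('scene',*S(530,110),74))
print('line side',onz('side',*D(455,190),74),onz('side',*D(247,152),74))
print('tri',tri(S(435,57),D(455,190)),tri(S(530,110),D(247,152)))
E
```

```text
frame scene
[[482.6  64.8   4.6]
 [457.7 -47.4   4.6]
 [628.2 -81.4   4.6]
 [650.3  33.8   4.6]] [554.7  -7.5   4.6]
frame side [[453.4 -44.3   4.6]
 [476.2  70.1   4.6]
 [625.5 -73.    4.6]]
mat scene [[ 434.8 -108.2    4. ]
 [ 699.9  226.5    4. ]
 [ 627.5 -142.9    4. ]]
mat side [[ 429.1  -96.9    4. ]
 [ 625.7 -135.4    4. ]
 [ 691.   237.9    4. ]
 [ 501.1  273.3    4. ]]
frame tri (array([478.3,  68. ,   2.2]), np.float64(3.8708333504587693)) (array([454.7, -45.6,   3.1]), np.float64(2.7294502547214314))
line scene [557.7 157.7  74. ] [635.2 135.2  74. ]
line side [523.1 148.7  74. ] [624.7 134.9  74. ]
tri (array([536.3, 158.7,  72.6]), np.float64(31.386220212401934)) (array([629.5, 135.8,  72.9]), np.float64(9.780936231258028))
```

Emit:
send_rows(rows=[[[3, -3.3, 0, 0, 0, 0], [6, -6.6, 0, 0, 0, 0], [9, -10, 0, 0, 0, 0], [12, -13.3, 0, 0, 0, 0], [15, -16.6, 0, 0, 0, 0], [18, -20, 0, 0, 0, 0], [21, -23.3, 0, 0, 0, 0], [24, -26.6, 0, 0, 0, 0], [27, -30, 0, 0, 0, 0], [30, -33.3, 0, 0, 0, 0]]], grip=110)

```text
clock: 1.2
eef_pos: [363.7, -240.5, 304.1]
tool_rot: [3.141, -0.0, 0.225]
force: [1.2, 0.1, 0.8]
width: 48.4
gripper_force: 0.0
```

Emit:
send_rows(rows=[[[3, -3.3, 0, 0, 0, -0.117], [6, -6.6, 0, 0, 0, -0.233], [9, -10, 0, 0, 0, -0.35], [12, -13.3, 0, 0, 0, -0.466], [15, -16.6, 0, 0, 0, -0.583], [18, -20, 0, 0, 0, -0.7], [21, -23.3, 0, 0, 0, -0.816], [24, -26.6, 0, 0, 0, -0.93], [27, -30, 0, 0, 0, -1.05], [29.3, -32.5, 0, 0, 0, -1.165]]])

```text
clock: 2.2
eef_pos: [577.1, 143.2, 303.9]
tool_rot: [3.141, -0.002, 1.397]
force: [0.4, 0.0, -0.4]
width: 48.4
gripper_force: 0.0
```

```bash
python3 - <<'E'
from h import *
s=ctrl.read_state();d=ctrl.get_image('wrist')
print({k:s[k] for k in('clock','eef_pos','tool_rot','force','width')})
print(d['fx'],d['cx'],d['cy'],d['mount'],list(d))
cv2.imwrite('pics/w1.png',d['pixels'][:,:,::-1])
E
```

```text
{'clock': 2.2, 'eef_pos': array([577.11160963, 143.17424329, 303.93991785]), 'tool_rot': array([ 3.14125267e+00, -1.53727670e-03,  1.39662368e+00]), 'force': array([ 0.36417601,  0.04981147, -0.35701724]), 'width': 48.44579280548665}
336.1108870320835 272.29639632811853 209.71971135290377 [[-6.57450503e-04  9.54373079e-01  2.98616131e-01  7.58096637e+01]
 [ 9.99999723e-01  7.31392986e-04 -1.35864917e-04  1.03429067e-01]
 [-3.48071563e-04  2.98615959e-01 -9.54373296e-01 -6.99871294e+01]
 [ 0.00000000e+00  0.00000000e+00  0.00000000e+00  1.00000000e+00]] ['pixels', 'fx', 'fy', 'cx', 'cy', 'mount']
```

View pics/w1.png

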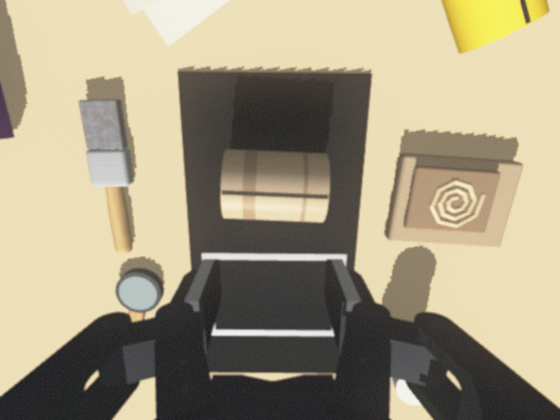

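The wrist view shows the core at (275,186) with its dark line from (223,192) to (328,194). The frame strips are at rows 257 and 331. The core and frame are well aligned with the tool.

```bash
python3 - <<'E'
from h import *
from scipy.spatial.transform import Rotation as Ro
np.set_printoptions(precision=1,suppress=True)
s=ctrl.read_state();d=ctrl.get_image('wrist');M=np.array(d['mount'])
R=Ro.from_euler('xyz',s['tool_rot']).as_matrix()
def P(u,v,z):
    r=R@M[:3,:3]@[(u-d['cx'])/d['fx'],-(v-d['cy'])/d['fy'],-1];o=s['eef_pos']+R@M[:3,3];return o+r*(z-o[2])/r[2]
g=d['pixels'].astype(int);wh=(g.min(2)>150)
for c in (230,275,320): # strip rows
    print(c,[r for r in range(240,345) if wh[r,c]])
print('line',P(223,192,74),P(328.5,194,74))
for r in (255.5,): print('far strip',P(203,257,4.6),P(347,257,4.6))
print('near',P(275,331,4.6),'farmid',P(275,257,4.6))
print('mat far',P(180,72,4),P(370,72,4))
print('tool x',R[:,0],'y',R[:,1])
E
```

```text
230 [259, 260, 261, 262, 263, 264, 265, 335, 336, 337, 338, 339, 340]
275 [260, 261, 262, 263, 264, 265, 266, 336, 337, 338, 339, 340, 341]
320 [261, 262, 263, 264, 265, 266, 337, 338, 339, 340, 341, 342]
line [535.2 157.1  74. ] [630.7 139.1  74. ]
far strip [481.9  67.2   4.6] [652.6  38.4   4.6]
near [550.2 -50.3   4.6] farmid [567.2  52.8   4.6]
mat far [504.9 272.8   4. ] [696.9 240.7   4. ]
tool x [0.2 1.  0. ] y [ 1.  -0.2  0. ]
```

```bash
cat >> h.py <<'E'
from scipy.spatial.transform import Rotation as Ro
def wrist():
    s=ctrl.read_state();d=ctrl.get_image('wrist');M=np.array(d['mount']);R=Ro.from_euler('xyz',s['tool_rot']).as_matrix()
    def P(u,v,z):
        r=R@M[:3,:3]@[(u-d['cx'])/d['fx'],-(v-d['cy'])/d['fy'],-1];o=s['eef_pos']+R@M[:3,3];return o+r*(z-o[2])/r[2]
    return s,d['pixels'],P,R
E
python3 - <<'E'
from h import *
np.set_printoptions(precision=1,suppress=True)
s,px,P,R=wrist();print(s['eef_pos'],s['tool_rot'],s['clock'])
g=px.astype(int).min(2);wh=g>150
sc=lambda c,a,b:np.mean([r for r in range(a,b) if wh[r,c]])
fa=P(275,sc(275,250,290),4.6);ne=P(275,sc(275,310,350),4.6);print('strips',fa,ne,'mid',(fa+ne)/2,np.linalg.norm(fa-ne))
L=[P(c,185+np.argmin(g[185:212,c]),74) for c in (230,320)];print('line',L[0],L[1])
row=px[195].astype(int).max(1);cs=np.where(row[200:350]>110)[0]+200;print('core cols',cs[0],cs[-1],P(cs[0],195,65),P(cs[-1],195,65))
u=R[:,0];print('u',R[:,0],R[:,1]);print('dist',(np.mean(L,0)-(fa+ne)/2)@u)
E
```

```text
[577.5 145.9 303.7] [ 3.1 -0.   1.4] 2.3
strips [563.6  45.3   4.6] [545.3 -60.7   4.6] mid [554.4  -7.7   4.6] 107.58011321938197
line [538.8 149.1  74. ] [620.1 131.   74. ]
core cols 220 329 [528.1 149.6  65. ] [630.  131.7  65. ]
u [0.2 1.  0. ] [ 1.  -0.2  0. ]
dist 150.20459493709507
```

Emit:
send_rows(rows=[[[-0.5, 0.2, 4, 0, 0, 0], [-0.5, 0.2, 8, 0, 0, 0], [-0.5, 0.2, 12, 0, 0, 0], [-0.5, 0.2, 14, 0, 0, 0], [-0.5, 0.2, 15, 0, 0, 0], [-0.5, 0.2, 15, 0, 0, 0], [-0.5, 0.2, 15, 0, 0, 0]]])

```text
clock: 3.05
eef_pos: [578.0, 134.3, 155.0]
tool_rot: [3.14, -0.0, 1.389]
force: [0.3, 1.0, 0.6]
width: 48.9
gripper_force: 0.0
```

Emit:
send_rows(rows=[[[0, 0, 0.1, 0, 0, 0], [0, 0, 0.2, 0, 0, 0], [0, 0, 0.3, 0, 0, 0], [0, 0, 0.4, 0, 0, 0], [0, 0, 0.4, 0, 0, 0]]])

```text
clock: 3.55
eef_pos: [577.4, 134.7, 149.9]
tool_rot: [-3.142, 0.0, 1.39]
force: [0.1, -0.2, -0.6]
width: 48.6
gripper_force: 0.0
```

Emit:
send_rows(rows=[[[0.6, 0, 0, 0, 0, 0], [0.6, 0, 0.1, 0, 0, 0], [0.6, 0, 0.2, 0, 0, 0], [0.6, 0, 0.3, 0, 0, 0], [0.6, 0, 0.3, 0, 0, 0]]])

```text
clock: 4.05
eef_pos: [578.3, 140.4, 146.7]
tool_rot: [-3.141, 0.0, 1.39]
force: [0.1, 0.4, 0.1]
width: 48.9
gripper_force: 0.0
```

Emit:
send_rows(rows=[[[0, 0, 0.1, 0, 0, 0], [0, 0, 0.2, 0, 0, 0], [0, 0, 0.2, 0, 0, 0]]])

```text
clock: 4.35
eef_pos: [578.4, 140.5, 144.8]
tool_rot: [-3.141, 0.0, 1.39]
force: [-0.4, 0.1, -0.5]
width: 48.5
gripper_force: 0.0
```

Emit:
send_rows(rows=[[[0, 0, 0.1, 0, 0, 0], [0, 0, 0.15, 0, 0, 0], [0, 0, 0.15, 0, 0, 0]]])

```text
clock: 4.65
eef_pos: [578.6, 140.9, 143.8]
tool_rot: [3.141, -0.0, 1.39]
force: [-1.2, -0.1, 3.6]
width: 48.6
gripper_force: 1.9
```

Emit:
send_rows(rows=[[[0, 0, 0.1, 0, 0, 0], [0, 0, 0.15, 0, 0, 0], [0, 0, 0.15, 0, 0, 0]]])

```text
clock: 4.95
eef_pos: [578.8, 141.6, 143.7]
tool_rot: [3.14, -0.001, 1.39]
force: [-2.9, 0.6, 14.2]
width: 48.5
gripper_force: 6.8
```

Emit:
send_rows(rows=[[[-0.3, 0, 0, 0, 0, 0], [-0.7, 0, 0, 0, 0, 0], [-1.1, 0, 0, 0, 0, 0], [-1.5, 0, 0, 0, 0, 0], [-1.9, 0, 0, 0, 0, 0], [-2.2, 0, 0, 0, 0, 0]]])

```text
clock: 5.55
eef_pos: [574.2, 119.6, 143.4]
tool_rot: [3.141, -0.001, 1.39]
force: [-4.7, 1.2, 12.0]
width: 48.4
gripper_force: 6.1
```

```bash
python3 - <<'E'
from h import *
s,px,P,R=wrist();print(s['eef_pos'],s['force'],s['clock'])
d=ctrl.get_image('side')['pixels'];a=cv2.resize(d[170:270,195:345],None,fx=3,fy=3)
w=cv2.resize(px,(350,300));cv2.imwrite('pics/m1.png',np.hstack([a,w])[:,:,::-1])
E
```

```text
[574.15052998 119.5763609  143.37603909] [-4.65523769  1.19972779 11.96164196] 5.55
```

View pics/m1.png

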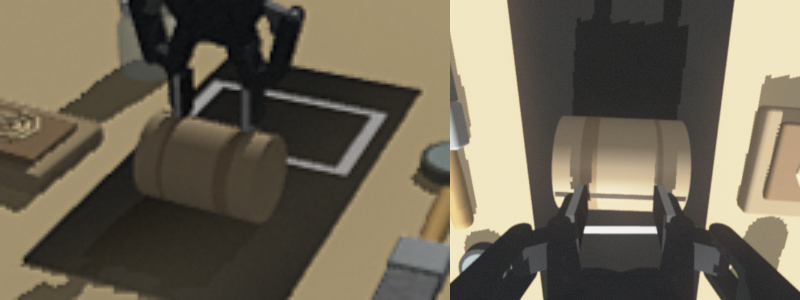

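The line has turned forward together with the fingertips, so the core is rolling without slip. I'll continue the stroke along a cycloid.

Emit:
send_rows(rows=[[[-0.35, 0, 0, 0, 0, 0], [-0.7, 0, 0.02, 0, 0, 0], [-1.05, 0, 0.04, 0, 0, 0], [-1.4, 0, 0.07, 0, 0, 0], [-1.75, 0, 0.11, 0, 0, 0], [-2.1, 0, 0.16, 0, 0, 0], [-2.4, 0, 0.21, 0, 0, 0], [-2.6, 0, 0.25, 0, 0, 0], [-2.75, 0, 0.28, 0, 0, 0], [-2.75, 0, 0.28, 0, 0, 0]]])

```text
clock: 6.65
eef_pos: [568.5, 91.2, 139.4]
tool_rot: [-3.14, 0.002, 1.389]
force: [-4.6, -0.6, 6.7]
width: 48.6
gripper_force: 3.4
```

Emit:
send_rows(rows=[[[0, 0, -0.2, 0, 0, 0], [0, 0, -0.6, 0, 0, 0], [0, 0, -1.5, 0, 0, 0], [0, 0, -2.5, 0, 0, 0], [0, 0, -2.5, 0, 0, 0]]])

```text
clock: 7.15
eef_pos: [570.7, 92.2, 166.0]
tool_rot: [3.138, -0.001, 1.39]
force: [0.5, -0.6, -0.5]
width: 48.5
gripper_force: 0.0
```

```bash
python3 - <<'E'
from h import *
s,px,P,R=wrist();print(s['eef_pos'],s['force'],s['clock'])
import time
d=ctrl.get_image('side')['pixels'];a=cv2.resize(d[170:270,195:345],None,fx=3,fy=3)
w=cv2.resize(px,(350,300));cv2.imwrite('pics/m2.png',np.hstack([a,w])[:,:,::-1])
E
```

```text
[570.71495514  92.2418825  165.95256464] [ 0.52672199 -0.6362119  -0.47419967] 7.15
```

View pics/m2.png

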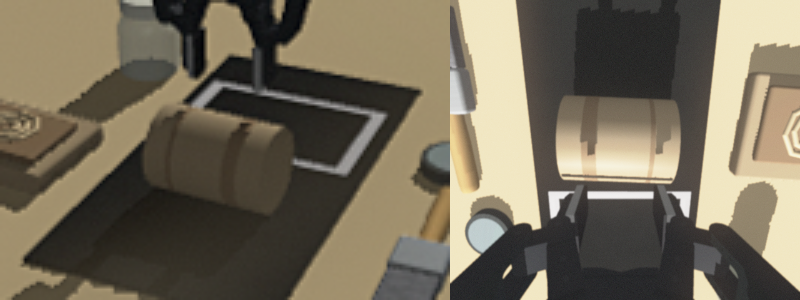

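Wrist part of the picture: the core spans rows 95-182 scaled, which is about 133-255 full. It has rolled forward and is resting clear of the fingertips. Next I find its centre from the two silhouette tangents.

```bash
cat >> h.py <<'E'
def corepos(col,lo,hi,thr=70):
    # centre along u from two tangent rays in the vertical plane of motion
    s,px,P,R=wrist();u=R[:,0]
    d=ctrl.get_image('wrist');M=np.array(d['mount']);o=s['eef_pos']+R@M[:3,3]
    g=px[:,col].astype(int);m=(g[:,0]>thr)&(g[:,0]-g[:,2]>8);rs=np.array([r for r in range(lo,hi) if m[r]])
    out=[]
    for r,sg in((rs[0],-1),(rs[-1]+1,1)):
        q=P(col,r-.5,39.); h=np.array([q@u-o@u,39-o[2]]);h/=np.linalg.norm(h)
        out.append(q@u+sg*35/abs(h[1]))
    c=np.mean(out);fr=np.array([554.4,-7.7])@u[:2]
    print('clock',s['clock'],'eef',s['eef_pos'],'rows',rs[0],rs[-1],'centre u',out,'to frame',c-fr,'tool-core',s['eef_pos']@u-c,'lateral',P(col,rs[-1],39)@R[:,1])
    return px
E
python3 -c "
from h import *
px=corepos(270,100,270);cv2.imwrite('pics/w.png',px[:,:,::-1]);print([tuple(px[r,270]) for r in (*range(128,140,2),*range(244,262,2))])
c=px[190].astype(int);print([i for i in range(120,400) if c[i,0]>70 and c[i,0]-c[i,2]>8][::8])"
```

```text
clock 7.25 eef [569.88668116  91.90821145 164.69905751] rows 136 266 centre u [np.float64(216.9435880992587), np.float64(208.6523581781422)] to frame 120.51316786784162 tool-core -19.681565887753436 lateral 542.8254903962833
[(np.uint8(45), np.uint8(45), np.uint8(44)), (np.uint8(47), np.uint8(47), np.uint8(44)), (np.uint8(54), np.uint8(51), np.uint8(50)), (np.uint8(50), np.uint8(53), np.uint8(46)), (np.uint8(89), np.uint8(84), np.uint8(69)), (np.uint8(106), np.uint8(99), np.uint8(82)), (np.uint8(243), np.uint8(232), np.uint8(198)), (np.uint8(201), np.uint8(181), np.uint8(148)), (np.uint8(118), np.uint8(105), np.uint8(92)), (np.uint8(201), np.uint8(179), np.uint8(149)), (np.uint8(240), np.uint8(227), np.uint8(191)), (np.uint8(174), np.uint8(155), np.uint8(127)), (np.uint8(83), np.uint8(73), np.uint8(67)), (np.uint8(86), np.uint8(79), np.uint8(75)), (np.uint8(81), np.uint8(73), np.uint8(65))]
[120, 128, 136, 144, 152, 160, 168, 176, 184, 192, 200, 208, 216, 224, 232, 240, 248, 256, 264, 272, 280, 288, 296, 304, 312, 320, 328, 336, 344, 352, 360, 368, 376, 385, 393]
```

Emit:
send_rows(rows=[[[1, 0, 0, 0, 0, 0], [2, 0, 0, 0, 0, 0], [3.2, 0, 0, 0, 0, 0], [3.2, 0, 0, 0, 0, 0], [3.2, 0, 1, 0, 0, 0], [3.2, 0, 1.8, 0, 0, 0], [3.2, 0, 2.0, 0, 0, 0], [3.2, 0, 2.1, 0, 0, 0], [3.2, 0, 2.2, 0, 0, 0], [3.2, 0, 2.2, 0, 0, 0]]])

```text
clock: 8.35
eef_pos: [575.1, 124.0, 143.6]
tool_rot: [3.141, -0.001, 1.39]
force: [-4.4, 1.6, 17.4]
width: 48.4
gripper_force: 8.1
```

Emit:
send_rows(rows=[[[-0.3, 0, 0, 0, 0, 0], [-0.7, 0, 0, 0, 0, 0], [-1.15, 0, 0, 0, 0, 0], [-1.6, 0, 0, 0, 0, 0], [-2.05, 0, 0, 0, 0, 0], [-2.5, 0, 0, 0, 0, 0], [-2.95, 0, 0, 0, 0, 0], [-3.4, 0, 0, 0, 0, 0], [-3.8, 0, 0, 0, 0, 0], [-4.1, 0, 0, 0, 0, 0]]])

```text
clock: 9.35
eef_pos: [566.5, 82.7, 142.9]
tool_rot: [-3.139, 0.001, 1.389]
force: [-5.5, -0.5, 13.6]
width: 48.5
gripper_force: 6.5
```

Emit:
send_rows(rows=[[[-0.35, 0, 0, 0, 0, 0], [-0.7, 0, 0.02, 0, 0, 0], [-1.05, 0, 0.04, 0, 0, 0], [-1.4, 0, 0.07, 0, 0, 0], [-1.75, 0, 0.11, 0, 0, 0], [-2.1, 0, 0.16, 0, 0, 0], [-2.4, 0, 0.21, 0, 0, 0], [-2.6, 0, 0.25, 0, 0, 0], [-2.75, 0, 0.28, 0, 0, 0], [-2.75, 0, 0.28, 0, 0, 0]]])

```text
clock: 10.35
eef_pos: [563.1, 55.7, 139.1]
tool_rot: [3.142, 0.0, 1.389]
force: [1.0, -0.4, -0.1]
width: 48.6
gripper_force: 0.0
```

Emit:
send_rows(rows=[[[0, 0, -0.2, 0, 0, 0], [0, 0, -0.6, 0, 0, 0], [0, 0, -1.5, 0, 0, 0], [0, 0, -2.5, 0, 0, 0], [0, 0, -2.5, 0, 0, 0], [0, 0, -2.5, 0, 0, 0]]])

```text
clock: 10.95
eef_pos: [563.3, 56.0, 165.0]
tool_rot: [3.14, -0.0, 1.39]
force: [1.4, -0.1, 0.1]
width: 48.5
gripper_force: 0.0
```

```bash
python3 -c "
from h import *
px=corepos(270,90,262);g=px[:,270].astype(int);print([(r,*g[r]) for r in range(236,275,3)])"
```

```text
clock 10.95 eef [563.30983158  55.98275662 164.98018543] rows 129 261 centre u [np.float64(184.3858190085342), np.float64(175.29189508083576)] to frame 87.50835261028324 tool-core -23.205939841527794 lateral 542.8412815464897
[(236, np.int64(243), np.int64(232), np.int64(200)), (239, np.int64(242), np.int64(233), np.int64(201)), (242, np.int64(243), np.int64(231), np.int64(198)), (245, np.int64(243), np.int64(233), np.int64(201)), (248, np.int64(145), np.int64(128), np.int64(107)), (251, np.int64(86), np.int64(77), np.int64(67)), (254, np.int64(87), np.int64(80), np.int64(69)), (257, np.int64(82), np.int64(76), np.int64(69)), (260, np.int64(80), np.int64(72), np.int64(67)), (263, np.int64(76), np.int64(69), np.int64(63)), (266, np.int64(77), np.int64(70), np.int64(61)), (269, np.int64(77), np.int64(73), np.int64(67)), (272, np.int64(76), np.int64(69), np.int64(65))]
```

Emit:
send_rows(rows=[[[1, 0, 0, 0, 0, 0], [2, 0, 0, 0, 0, 0], [3.4, 0, 0, 0, 0, 0], [3.4, 0, 0, 0, 0, 0], [3.4, 0, 1, 0, 0, 0], [3.4, 0, 1.8, 0, 0, 0], [3.4, 0, 2.0, 0, 0, 0], [3.4, 0, 2.1, 0, 0, 0], [3.4, 0, 2.2, 0, 0, 0], [3.4, 0, 2.2, 0, 0, 0]]])

```text
clock: 12.05
eef_pos: [568.7, 89.7, 143.6]
tool_rot: [-3.141, -0.0, 1.39]
force: [-4.4, 1.4, 16.0]
width: 48.9
gripper_force: 8.1
```

Emit:
send_rows(rows=[[[-0.3, 0, 0, 0, 0, 0], [-0.7, 0, 0, 0, 0, 0], [-1.15, 0, 0, 0, 0, 0], [-1.6, 0, 0, 0, 0, 0], [-2.05, 0, 0, 0, 0, 0], [-2.5, 0, 0, 0, 0, 0], [-2.95, 0, 0, 0, 0, 0], [-3.4, 0, 0, 0, 0, 0], [-3.8, 0, 0, 0, 0, 0], [-4.1, 0, 0, 0, 0, 0]]])

```text
clock: 13.05
eef_pos: [560.1, 48.3, 142.6]
tool_rot: [-3.139, 0.002, 1.389]
force: [-5.6, 0.3, 10.2]
width: 48.4
gripper_force: 4.6
```

Emit:
send_rows(rows=[[[-0.3, 0, 0.03, 0, 0, 0], [-0.6, 0, 0.06, 0, 0, 0], [-0.9, 0, 0.1, 0, 0, 0], [-1.2, 0, 0.14, 0, 0, 0], [-1.5, 0, 0.19, 0, 0, 0], [-1.8, 0, 0.24, 0, 0, 0], [-2.1, 0, 0.3, 0, 0, 0], [-2.3, 0, 0.34, 0, 0, 0], [-2.4, 0, 0.36, 0, 0, 0], [-2.4, 0, 0.36, 0, 0, 0]]])

```text
clock: 14.05
eef_pos: [557.1, 24.8, 138.4]
tool_rot: [-3.141, 0.001, 1.389]
force: [-1.4, 0.2, 2.3]
width: 48.7
gripper_force: 1.1
```

Emit:
send_rows(rows=[[[0, 0, -0.2, 0, 0, 0], [0, 0, -0.6, 0, 0, 0], [0, 0, -1.5, 0, 0, 0], [0, 0, -2.5, 0, 0, 0], [0, 0, -2.5, 0, 0, 0], [0, 0, -2.5, 0, 0, 0]]])

```text
clock: 14.65
eef_pos: [557.8, 25.5, 164.4]
tool_rot: [3.14, -0.0, 1.39]
force: [-0.7, -0.3, -0.2]
width: 48.4
gripper_force: 0.0
```

```bash
python3 -c "
from h import *
px=corepos(270,90,262)
d=ctrl.get_image('side')['pixels'];a=cv2.resize(d[150:270,195:345],None,fx=2.6,fy=2.6)
w=cv2.resize(px,(400,312));cv2.imwrite('pics/m3.png',np.hstack([a,w])[:,:,::-1])"
```

```text
clock 14.65 eef [557.76656987  25.4976184  164.35077761] rows 131 261 centre u [np.float64(152.28536424671893), np.float64(144.57703413494576)] to frame 56.136934481477496 tool-core -22.821779354981658 lateral 542.9043704827484
```

View pics/m3.png

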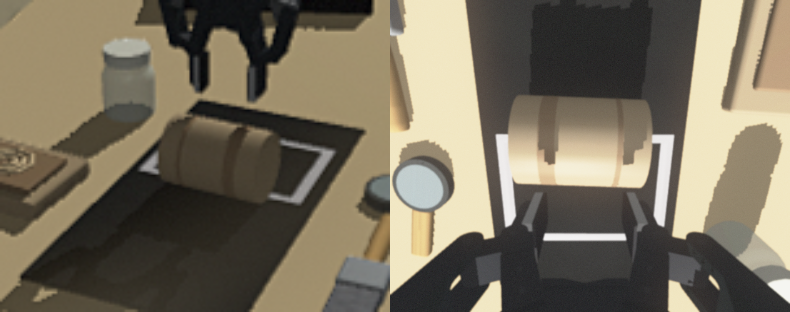

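The core now overlaps the frame's near strip at about (580,140) in the wrist part. It is still square and laterally centred, with about 57 mm to go. One more similar stroke, then a final short one.

Emit:
send_rows(rows=[[[1, 0, 0, 0, 0, 0], [2, 0, 0, 0, 0, 0], [3.3, 0, 0, 0, 0, 0], [3.3, 0, 0, 0, 0, 0], [3.3, 0, 1, 0, 0, 0], [3.3, 0, 1.8, 0, 0, 0], [3.3, 0, 2.0, 0, 0, 0], [3.3, 0, 2.1, 0, 0, 0], [3.3, 0, 2.16, 0, 0, 0], [3.3, 0, 2.16, 0, 0, 0]]])

```text
clock: 15.8
eef_pos: [563.2, 58.1, 143.6]
tool_rot: [3.141, 0.0, 1.389]
force: [-3.7, -0.0, 18.6]
width: 48.8
gripper_force: 9.5
```

Emit:
send_rows(rows=[[[-0.3, 0, 0, 0, 0, 0], [-0.7, 0, 0, 0, 0, 0], [-1.15, 0, 0, 0, 0, 0], [-1.6, 0, 0, 0, 0, 0], [-2.05, 0, 0, 0, 0, 0], [-2.5, 0, 0, 0, 0, 0], [-2.95, 0, 0, 0, 0, 0], [-3.4, 0, 0, 0, 0, 0], [-3.8, 0, 0, 0, 0, 0], [-4.1, 0, 0, 0, 0, 0]]])

```text
clock: 16.8
eef_pos: [554.5, 16.7, 142.6]
tool_rot: [-3.139, 0.002, 1.389]
force: [-5.2, -0.1, 11.4]
width: 48.5
gripper_force: 5.6
```

Emit:
send_rows(rows=[[[-0.3, 0, 0.03, 0, 0, 0], [-0.6, 0, 0.06, 0, 0, 0], [-0.9, 0, 0.1, 0, 0, 0], [-1.2, 0, 0.14, 0, 0, 0], [-1.5, 0, 0.19, 0, 0, 0], [-1.8, 0, 0.24, 0, 0, 0], [-2.1, 0, 0.3, 0, 0, 0], [-2.3, 0, 0.34, 0, 0, 0], [-2.4, 0, 0.36, 0, 0, 0], [-2.4, 0, 0.36, 0, 0, 0]]])

```text
clock: 17.8
eef_pos: [549.6, -7.6, 138.0]
tool_rot: [-3.138, 0.003, 1.388]
force: [-3.6, -1.1, 6.5]
width: 48.6
gripper_force: 3.5
```

Emit:
send_rows(rows=[[[0, 0, -0.2, 0, 0, 0], [0, 0, -0.6, 0, 0, 0], [0, 0, -1.5, 0, 0, 0], [0, 0, -2.5, 0, 0, 0], [0, 0, -2.5, 0, 0, 0], [0, 0, -2.5, 0, 0, 0]]])

```text
clock: 18.4
eef_pos: [552.0, -6.0, 164.1]
tool_rot: [3.14, -0.0, 1.39]
force: [-0.2, 0.2, -0.9]
width: 48.3
gripper_force: 0.0
```

```bash
python3 -c "
from h import *
px=corepos(270,90,262)
cv2.imwrite('pics/m4.png',px[:,:,::-1])
g=px.astype(int).min(2)
for c in (190,355): print(c,[(r,g[r,c]) for r in range(60,260,1) if g[r,c]>140][::3][:20])"
```

```text
clock 18.4 eef [551.98169295  -6.00299246 164.09522664] rows 133 261 centre u [np.float64(119.13813647276419), np.float64(112.65792878811104)] to frame 23.604107552688887 tool-core -22.332440027243578 lateral 542.8811117058191
190 [(187, np.int64(143)), (190, np.int64(148)), (193, np.int64(155)), (196, np.int64(153)), (199, np.int64(157)), (202, np.int64(160)), (205, np.int64(163)), (208, np.int64(165)), (211, np.int64(178)), (214, np.int64(181)), (217, np.int64(192)), (220, np.int64(199)), (223, np.int64(205)), (226, np.int64(210)), (229, np.int64(210)), (232, np.int64(207)), (235, np.int64(205)), (238, np.int64(200)), (241, np.int64(197)), (244, np.int64(197))]
355 [(134, np.int64(153)), (137, np.int64(152)), (199, np.int64(147)), (202, np.int64(151)), (205, np.int64(153)), (208, np.int64(156)), (211, np.int64(160)), (214, np.int64(164)), (217, np.int64(170)), (220, np.int64(174)), (223, np.int64(185)), (226, np.int64(185)), (229, np.int64(190)), (232, np.int64(195)), (235, np.int64(195)), (238, np.int64(195)), (241, np.int64(193)), (244, np.int64(171))]
```

Emit:
send_rows(rows=[[[1, 0, 0, 0, 0, 0], [2, 0, 0, 0, 0, 0], [3.3, 0, 0, 0, 0, 0], [3.3, 0, 0, 0, 0, 0], [3.3, 0, 1, 0, 0, 0], [3.3, 0, 1.8, 0, 0, 0], [3.3, 0, 2.0, 0, 0, 0], [3.3, 0, 2.1, 0, 0, 0], [3.3, 0, 2.16, 0, 0, 0], [3.3, 0, 2.16, 0, 0, 0]]])

```text
clock: 19.5
eef_pos: [557.4, 26.7, 143.5]
tool_rot: [3.141, 0.0, 1.389]
force: [-4.5, 1.8, 20.9]
width: 48.8
gripper_force: 10.4
```

Emit:
send_rows(rows=[[[-0.3, 0, 0, 0, 0, 0], [-0.7, 0, 0, 0, 0, 0], [-1.15, 0, 0, 0, 0, 0], [-1.6, 0, 0, 0, 0, 0], [-2.05, 0, 0, 0, 0, 0], [-2.5, 0, 0, 0, 0, 0], [-2.95, 0, 0, 0, 0, 0], [-3.4, 0, 0, 0, 0, 0], [-3.8, 0, 0, 0, 0, 0], [-4.1, 0, 0, 0, 0, 0]]])

```text
clock: 20.5
eef_pos: [548.8, -14.7, 142.7]
tool_rot: [-3.139, 0.002, 1.389]
force: [-5.4, -0.6, 14.5]
width: 48.8
gripper_force: 7.2
```

Emit:
send_rows(rows=[[[-0.3, 0, 0.02, 0, 0, 0], [-0.6, 0, 0.05, 0, 0, 0], [-0.75, 0, 0.06, 0, 0, 0], [-0.8, 0, 0.06, 0, 0, 0], [-0.8, 0, 0.06, 0, 0, 0], [-0.8, 0, 0.06, 0, 0, 0]]])

```text
clock: 21.1
eef_pos: [547.1, -23.1, 141.6]
tool_rot: [-3.139, 0.003, 1.388]
force: [-5.7, -1.3, 12.8]
width: 48.5
gripper_force: 6.5
```

Emit:
send_rows(rows=[[[0, 0, -0.2, 0, 0, 0], [0, 0, -0.6, 0, 0, 0], [1, 0, -3, 0, 0, 0], [1, 0, -6, 0, 0, 0], [0, 0, -10, 0, 0, 0], [-2, 0, -13, 0, 0, 0], [-2, 0, -14, 0, 0, 0], [-2, 0, -14, 0, 0, 0], [-2, 0, -14, 0, 0, 0], [-2, 0, -14, 0, 0, 0]]])

```text
clock: 22.1
eef_pos: [544.5, -40.6, 279.7]
tool_rot: [-3.139, -0.0, 1.391]
force: [-0.7, 0.4, 0.4]
width: 48.7
gripper_force: 0.0
```

```bash
python3 -c "
from h import *
s,px,P,R=wrist()
cv2.imwrite('pics/m5.png',np.hstack([cv2.resize(px,(400,300)),cv2.resize(ctrl.get_image('scene')['pixels'][165:285,195:355],(400,300))])[:,:,::-1]);print(s['eef_pos'],s['tool_rot'],s['clock'])"
```

```text
[544.45453326 -40.55869893 279.66707453] [-3.13853020e+00 -1.87573984e-04  1.39102197e+00] 22.1
```

View pics/m5.png

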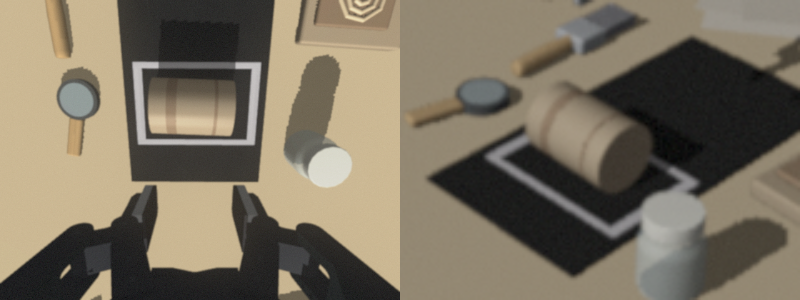

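The core lies inside the frame: core rows 78-135 and strips at 66 and 142 in the wrist half. I'll measure how well it is centred.

```bash
python3 -c "
from h import *
s,px,P,R=wrist();d=ctrl.get_image('wrist');M=np.array(d['mount']);o=s['eef_pos']+R@M[:3,3];u=R[:,0]
g=px[:,280].astype(int);print([(r,g[r,0],g[r,2]) for r in range(86,206,2)])
def t(r,sg):
    q=P(280,r-.5,39.);h=np.array([q@u-o@u,39-o[2]]);h/=np.linalg.norm(h);return q@u+sg*35/abs(h[1])
w=[r for r in range(80,215) if g[r].min()>150 and g[r,0]-g[r,2]<25];print(w)
for r in (106,108,110): print(r,t(r,-1))
for r in (188,190,192): print(r,t(r,1))
for r in (92,93,198,199,200): print('strip',r,P(280,r,4.6)@u)
"
```

```text
[(86, np.int64(67), np.int64(61)), (88, np.int64(102), np.int64(100)), (90, np.int64(106), np.int64(105)), (92, np.int64(112), np.int64(109)), (94, np.int64(104), np.int64(101)), (96, np.int64(60), np.int64(56)), (98, np.int64(39), np.int64(34)), (100, np.int64(37), np.int64(30)), (102, np.int64(38), np.int64(35)), (104, np.int64(40), np.int64(37)), (106, np.int64(38), np.int64(32)), (108, np.int64(45), np.int64(39)), (110, np.int64(58), np.int64(42)), (112, np.int64(82), np.int64(63)), (114, np.int64(88), np.int64(66)), (116, np.int64(88), np.int64(67)), (118, np.int64(91), np.int64(67)), (120, np.int64(90), np.int64(69)), (122, np.int64(92), np.int64(68)), (124, np.int64(90), np.int64(70)), (126, np.int64(93), np.int64(70)), (128, np.int64(97), np.int64(72)), (130, np.int64(103), np.int64(75)), (132, np.int64(105), np.int64(80)), (134, np.int64(111), np.int64(84)), (136, np.int64(122), np.int64(92)), (138, np.int64(129), np.int64(96)), (140, np.int64(136), np.int64(100)), (142, np.int64(144), np.int64(109)), (144, np.int64(149), np.int64(112)), (146, np.int64(154), np.int64(115)), 
[... 675 characters left out ...]
int64(208), np.int64(150)), (186, np.int64(201), np.int64(146)), (188, np.int64(152), np.int64(114)), (190, np.int64(70), np.int64(60)), (192, np.int64(62), np.int64(54)), (194, np.int64(110), np.int64(104)), (196, np.int64(183), np.int64(179)), (198, np.int64(190), np.int64(187)), (200, np.int64(193), np.int64(190)), (202, np.int64(141), np.int64(137)), (204, np.int64(64), np.int64(57))]
[195, 196, 197, 198, 199, 200, 201]
106 97.45448611586338
108 95.76272080085388
110 94.06415636554158
188 94.08675857728473
190 92.18584500284075
192 90.27924450973632
strip 92 144.87635939869574
strip 93 143.95938096613676
strip 198 38.28337201807524
strip 199 37.17865600986942
strip 200 36.071902755602125
```

```bash
python3 -c "
from cell import ctrl
print(ctrl.finish_job())"
```

```text
the job is handed in; nothing more can be done
None
```

I rolled the core into the photo frame in five top strokes and handed the job in at about 22 s; it rests within about 2 mm of the frame's centre along the mat, and the slab, jar, brush and loupe were not touched.

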